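Pry the spring clip off the lazy Susan's spindle

ROBOT

A 7-joint arm with a two-finger parallel gripper is mounted at the origin on the work surface. World frame = base frame: x ahead of the robot, y to its left, z up, the work surface at z = 0. Lengths are in m, angles in rad, forces in N, time in s.
With the tool pointing down it reaches from about 0.425 to 0.925 m from the base axis. Payload 6.8 kg.
Tool frame: the origin (TCP) lies on the front face of the gripper's body, between the roots of the fingers; the fingertips stand 73 mm ahead of it and the grasp point (between the pads) lies 54 mm ahead of it (env.nose_length is the distance from the TCP to the fingertips, in m); z points along the fingers, y is the direction in which the jaws open and shut (so a half turn about z gives the same grasp; the last joint's range is limited). The gripper opens to 85 mm and grips with 20 to 120 N. Pads are 22 mm wide; open, the fingers measure 114 mm over their backs; the gripper's body (76 mm by 85 mm) begins 54 mm behind the grasp point. The pads swing forward as they close: fully open they stand 13 mm farther back than shut.
Start: joints at [1.197, 0.477, 0.022, 1.555, -0.011, 1.109, -0.083], TCP at [0.177, -0.651, 0.304] pointing down, gripper open.
Joint ranges: [-2.96, 2.96], [-0.34, 2.1], [-1.41, 1.46], [0.24, 2.44], [-1.37, 4.51], [0.17, 1.92], [-2.96, 2.96]. Speed limits (rad/s): [2.39, 2.39, 3.14, 3.14, 3.14, 3.14, 3.14].

INTERFACE

Orientations are given as a unit quaternion [w, x, y, z].
In Python, from cell import env, kin, camera, calibration, job gives the robot as it stands. The module is installed in compiled form; this text tells all that it offers. Calls block until the motion is done:
- env.reach(position, orientation): joint-space move of the TCP to a pose.
- env.movel(position, velocity=0.15, rot=None, stop_force=None): straight line of the TCP; rot=None keeps the orientation; velocity is the mean speed in m/s. With stop_force (N) it stops when the force on the tool has changed by that much, and returns True; else False.
- env.goto_joints(angles): joint-space move.
- env.grip(opening, f_grip=None): finger opening in m; f_grip is the grip in N (None keeps the last); returns when the fingers have stopped.
- env.dwell(seconds).
- kin.inverse_kinematics(position, orientation): joint angles nearest the present ones, or None.
- env.get_state(): the state.
- camera(name): name is "scene" or "side" or "wrist"; returns (picture, depth): 480x640x3 uint8, blue, green, red; 480x640 float32, m along the optical axis (not along the pixel's ray), 0 where there is no reading.
- calibration(name): a dict with "fx", "fy", "cx", "cy" (pixels), "k1" (the pictures are not rectified: a ray, as slopes to the right and down, at radius r is drawn at 1 + k1 r^2 times it, then the intrinsics apply), "rvec" (rotation vector, rad) and "tvec" (3), from world to camera coordinates, as OpenCV has them. Camera axes: x right, y down, z forward; pixel columns grow to the right and rows downward; lengths in m; the calibration is good to about 2 mm. A picture is of the moment at which its call begins: read the wrist's pose just before it. calibration takes no time and is no camera call; for the wrist camera it gives the pose at the moment of the call.
A pose or a line that the arm cannot do raises env.PlanningError and nothing moves.
- job.job_done(): hands the job in, once; it reports no verdict.
The state is a dict: "time": time; "qpos": joint angles; "joint_velocities": joint speeds; "joint_torque": joint torques, N m; "tcp_pos": TCP position; "orientation": TCP orientation; "force": force on the tool from outside, world axes, zero at the start; "torque": the same for the moment, N m; "opening": finger opening in m.
Only numpy, scipy, OpenCV 4.12 (cv2) and the standard library are available. Lean on these libraries where they do the work, as an engineer would, in place of code of your own. Each camera call takes 0.05 s, during which the arm holds its last target.

TASK

The lazy Susan's tray has to come off for washing: take the blue-handled hooked pick from its wooden stand, hook the red spring clip by its loop and pull it out of the groove of the spindle, and leave it lying on the turntable clear of the spindle. Then lay the pick in the empty clay cazuela without dropping it in from a height. Touch the clip only with the pick, and leave the bowl, the jar and the spatula where they are.

Things in the scene. Friction and masses are not known exactly. Their poses are not given: they have to be found in the camera images.
- pick: Hooked pick, 80 g, lying in a wooden stand (lift straight up). Origin: on the axis of its blue handle, its balance point, 60 over the ledge at first. +x to the hook, z up. Handle 18 wide (y), 20 high, x -60 to 40; steel shank 6 thick on to x 75, then a leg straight down, tip at z -45. Stand: 40 wide posts at x -50 and 30, lips 8 up the handle's sides; free between them to 8 over the ledge.
- clip: Red sprung clip, 46 g, 60 x 34, 8 thick, flat on the turntable, its two fork arms snapped round the spindle. Origin: on the underside, centre of the fork. +x to the fork's mouth (about away from the robot), z up. Pull loop on the -x side (about towards the robot): opening 20 (x) by 24 (y) centred at x -28, outer bar x -43 to -38. 4 to 8 N along -x frees it after about 10 mm; then it slides.
- turntable: White lazy Susan, fixed (does not turn), disc 300 across, top face 30 over the ledge. Origin: on the ledge under the central spindle; z up. Spindle: neck 16 across, 12 high above the tray (the clip's groove), then a grey cap 26 across, its top 54 over the ledge.
- cazuela: Empty brown clay cazuela (shallow round dish), fixed, left or right of the turntable, the pick's stand on the other side. 210 across at the rim, 48 high, walls 6 thick; inner floor 6 over the ledge, about 155 across. Small loop handles at +y and -y. Origin: centre of its underside, z up.
- bowl: Bystander: orange melamine bowl, 92 across, 45 high, loose on the turntable left of the spindle. Origin: centre of its underside.
- jar: Bystander: closed glass jar, 62 across, 85 high, steel screw lid, loose on the turntable right of the spindle. Origin: centre of its underside.
- spatula: Bystander: green silicone spatula, 170 long, 13 high, lying on the turntable beyond the spindle. Origin: on its underside near mid-length, +x towards the blade.
Things that resemble listed ones, but are neither listed nor needed, are in the scene too. What is meant by the pick is not pink or purple, and is the smaller of those in its own colour.

How it is judged:
On the way, in this order (a step that is already met when the one before it is completed fails the run):
1. the pick is lifted off its stand (height (world z) of pick above 0.085 m), for 0.2 s.
2. the clip is out of the groove, clear of the spindle, the pick not yet in the cazuela (horizontal distance between clip and turntable above 0.025 m and horizontal distance between pick and cazuela above 0.11 m), for 0.1 s.
At the end, for the whole second after the job is handed in: The clip lies at rest on the turntable, its fork's centre 25 to 125 mm from the spindle's axis; the pick lies at rest in the cazuela, its origin within 85 mm of the dish's axis and lower than 60 mm over the ledge (horizontal distance between clip and turntable between 0.025 and 0.125 m and z of clip in the frame of turntable between 0.024 and 0.042 m and linear speed of each of clip, pick below 0.03 m/s and horizontal distance between pick and cazuela below 0.085 m and height (world z) of pick below 0.06 m); the robot touches nothing.
It fails at once if the fingers or the arm touch the clip (contact force between any of the fingers, the arm and clip above 1 N).
It fails at once if the pick is dropped into the cazuela from a height (it falls in faster than 1.1 m/s) (horizontal distance between pick and cazuela below 0.1 m and height (world z) of pick below 0.09 m and linear speed of pick above 1.1 m/s).
It fails at once if the bowl, the jar or the spatula is moved by more than 30 mm (distance of any of bowl, jar, spatula from where it was at the start of the episode above 0.03 m).
It also fails if it takes over 59 s, if anything falls off the work surface, if the arm or the gripper's body presses on something with over 40 N, if the wrist force passes 120 N, or if a joint passes its speed limit or range.

## Working session

There is one attempt and no reset: what is moved stays moved. The work goes in short steps, each a Python script; the robot and the scene stay as the last script left them, time stands still between calls to the robot, and variables do not carry over. Pictures are saved under pics/ and viewed, and the job is handed in when it is done.

```bash
mkdir -p pics; python3 - <<'E'
from cell import env,camera,calibration
import cv2,pickle
for n in ["scene","side","wrist"]:
    c=calibration(n); p,d=camera(n); cv2.imwrite(f"pics/{n}0.png",p); pickle.dump((p,d,c),open(f"pics/{n}0.pkl","wb")); print(n,c)
print(env.get_state(),env.nose_length)
E
```

```text
scene {'fx': 536.3548514968724, 'fy': 536.3548514968724, 'cx': 318.1633877036658, 'cy': 229.99831749072035, 'k1': -0.09716617952491709, 'rvec': array([ 2.42949769,  0.78694954, -0.25409748]), 'tvec': array([-0.49200039, -0.13246761,  1.25813569])}
side {'fx': 534.8738622577981, 'fy': 534.8738622577981, 'cx': 315.97791388328375, 'cy': 242.02184004233817, 'k1': -0.07458113668323278, 'rvec': array([ 0.13665698, -2.83579434,  1.2685786 ]), 'tvec': array([0.53872748, 0.01125721, 1.15126896])}
wrist {'fx': 333.33956690928113, 'fy': 333.33956690928113, 'cx': 321.14263192859727, 'cy': 240.01928781671543, 'k1': 0.01730121219528848, 'rvec': array([-2.29083363,  1.74964865,  0.2750599 ]), 'tvec': array([-0.67516134, -0.0397502 ,  0.37848817])}
{'time': 0.15, 'qpos': array([ 1.19686216,  0.47763189,  0.02238312,  1.55620882, -0.01148796,
        1.1093442 , -0.08312573]), 'joint_velocities': array([-0.00064813, -0.00227019,  0.0008232 , -0.00234535, -0.00088854,
       -0.00047599, -0.00071775]), 'joint_torque': array([ 2.28547367e-03, -5.96925259e+01,  1.60976183e+00, -2.81493527e+01,
        1.26169933e-02,  6.61517479e-03, -3.04084011e-06]), 'tcp_pos': array([ 0.1772146 , -0.65094811,  0.30314174]), 'orientation': array([-7.13764488e-04,  9.91181562e-01,  1.32508773e-01, -1.61490959e-04]), 'force': array([-0.07356329, -0.40492996,  1.25455994]), 'torque': array([-0.03519367,  0.02094792, -0.03336181]), 'opening': 0.08518234612654667} 0.0726
```

View pics/scene0.png

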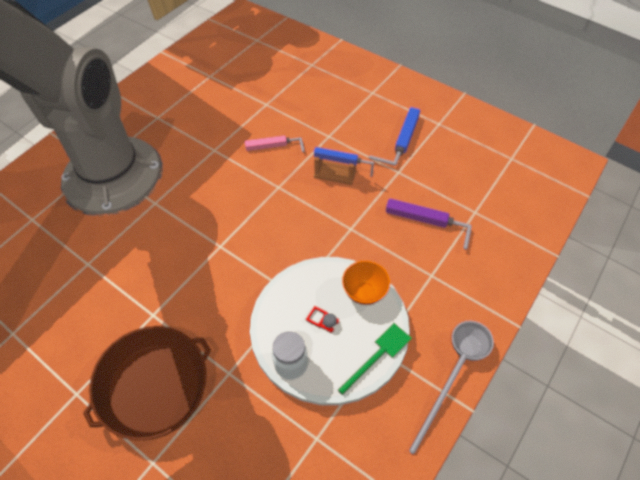

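View pics/side0.png

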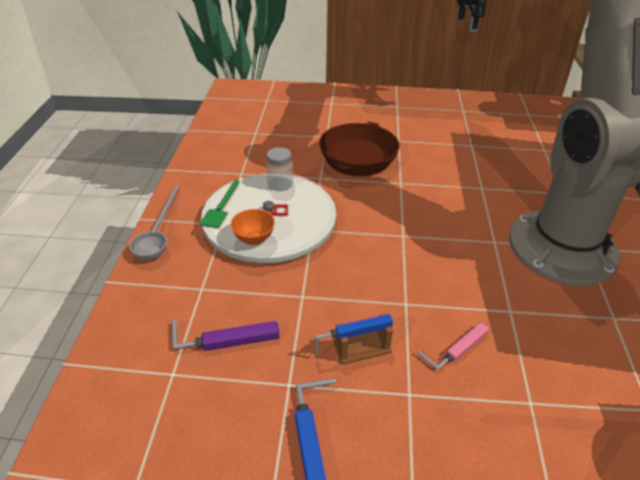

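View pics/wrist0.png

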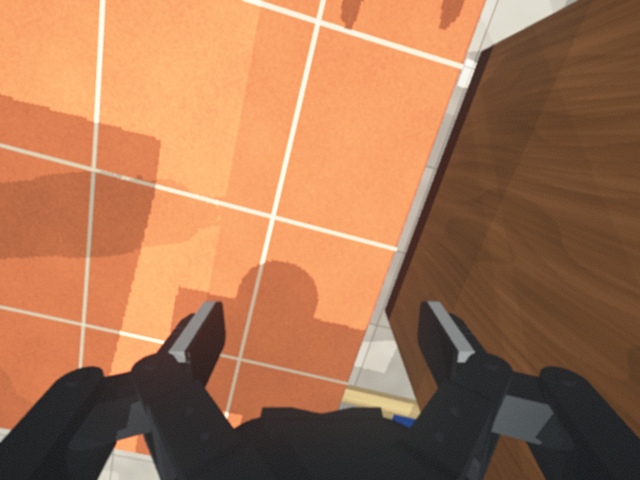

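The scene view shows the stand pick (small blue) at about (337,156), the larger blue decoy at (408,130), the clip at (322,318), the spindle at (331,321), the bowl at (366,283), the jar at (290,352), and the cazuela at (150,382).

```bash
cat > h.py <<'E'
import numpy as np,cv2,pickle
def rays(c,uv):
    uv=np.asarray(uv,float).reshape(-1,2)
    d=np.c_[(uv[:,0]-c['cx'])/c['fx'],(uv[:,1]-c['cy'])/c['fy']]
    s=d.copy()
    for _ in range(10): s=d/(1+c['k1']*(s**2).sum(1,keepdims=True))
    R=cv2.Rodrigues(c['rvec'])[0]; o=-R.T@c['tvec']
    return o,np.c_[s,np.ones(len(s))]@R
def plane(c,uv,z):
    o,v=rays(c,uv); return o+v*((z-o[2])/v[:,2])[:,None]
def bp(c,d,uv):
    uv=np.asarray(uv,int).reshape(-1,2); o,v=rays(c,uv); return o+v*d[uv[:,1],uv[:,0]][:,None]
def blobs(p,lo,hi,minA=15,lo2=None,hi2=None):
    h=cv2.cvtColor(p,cv2.COLOR_BGR2HSV); m=cv2.inRange(h,lo,hi)
    if lo2: m|=cv2.inRange(h,lo2,hi2)
    n,l,s,cen=cv2.connectedComponentsWithStats(m)
    return [(s[i],cen[i],np.argwhere(l==i)[:,::-1]) for i in range(1,n) if s[i][4]>=minA]
def load(n): return pickle.load(open(f"pics/{n}.pkl","rb"))
def proj(c,P):
    P=np.asarray(P,float).reshape(-1,3);R=cv2.Rodrigues(c['rvec'])[0];q=P@R.T+c['tvec'];s=q[:,:2]/q[:,2:]
    s=s*(1+c['k1']*(s**2).sum(1,keepdims=True));return s*[c['fx'],c['fy']]+[c['cx'],c['cy']]
E
python3 - <<'E'
from h import *
np.set_printoptions(precision=4,suppress=True)
for n in ["scene0","side0"]:
    p,d,c=load(n)
    for nm,a in dict(blue=((105,150,60),(122,255,255)),green=((50,120,50),(80,255,255)),red=((174,150,90),(180,255,255),15,(0,215,90),(3,255,255)),white=((0,0,175),(180,40,255),2000)).items():
        for s,cen,px in blobs(p,*a):
            P=bp(c,d,px); print(n,nm,s,cen.round(1),"depthmean",np.median(P,0),"min",np.percentile(P,3,axis=0),"max",np.percentile(P,97,axis=0))
            if nm=="blue":
                Q=P[P[:,2]>P[:,2].max()-0.006]; m=Q.mean(0); w=np.linalg.svd(Q-m,full_matrices=False)[2][0]; t=(Q-m)@w; print("   top",m,w,t.min(),t.max())
    big=[cv2.resize(p[y:y+120,x:x+160],(640,480),interpolation=cv2.INTER_CUBIC) for x,y in ([(280,110),(240,260)] if n[1]=='c' else [(280,290),(200,150)])]
    cv2.imwrite(f"pics/{n}z.png",cv2.resize(np.hstack(big),(800,300)))
E
```

```text
scene0 blue [398 109  20  38 334] [407.8 127.5] depthmean [0.5031 0.5168 0.0263] min [0.4813 0.461  0.0221] max [0.5245 0.5794 0.0306]
   top [ 0.8884 -0.3768  0.9546] [1. 0. 0.] 0.0 0.0
scene0 blue [316 149  40  11 170] [335.7 154. ] depthmean [0.4343 0.3077 0.07  ] min [0.3924 0.2905 0.0669] max [0.4723 0.326  0.0734]
   top [0.4334 0.3074 0.0708] [0.935  0.3546 0.0008] -0.04670532290374772 0.04542664865238868
scene0 green [340 324  71  69 885] [382.3 350.1] depthmean [0.7574 0.0053 0.0388] min [ 0.7425 -0.1103  0.0348] max [0.7837 0.0408 0.0455]
scene0 white [ 113    0  120   82 2272] [167.7  35. ] depthmean [-1.2129  1.1401 -0.75  ] min [-1.2953  0.7702 -0.7621] max [-1.1485  1.5157 -0.738 ]
scene0 white [  250   257   159   146 12997] [323.  329.8] depthmean [ 0.6481 -0.0411  0.0314] min [ 0.5199 -0.1567  0.0281] max [0.7831 0.0824 0.1125]
scene0 white [ 527  287  113  101 4748] [587.8 335.3] depthmean [ 1.2123  0.763  -0.7495] min [ 1.0112  0.689  -0.7576] max [ 1.395   0.8448 -0.741 ]
side0 blue [337 315  55  24 642] [363.8 326.2] depthmean [0.4309 0.3161 0.0693] min [0.3888 0
[... 309 characters left out ...]
9] [217.2 211.4] depthmean [0.7569 0.0124 0.0377] min [ 0.741  -0.1009  0.0342] max [0.7829 0.0471 0.0444]
side0 white [   0    0  140  146 9381] [44.7 65.1] depthmean [ 2.2838 -1.8244 -0.4515] min [ 1.8225 -1.8602 -0.6389] max [ 2.3055 -1.3843 -0.1066]
side0 white [ 262    0   63   82 3461] [297.  45.] depthmean [ 0.81   -1.8449 -0.332 ] min [ 0.6779 -1.8649 -0.4962] max [ 0.9654 -1.8263 -0.0898]
side0 white [    0   111   152   302 19280] [ 48.6 237.1] depthmean [ 1.7537 -0.7645 -0.7492] min [ 1.4989 -1.7247 -0.7582] max [ 2.2225 -0.0292 -0.7399]
side0 white [ 204  177  132   81 4995] [285.  217.2] depthmean [ 0.5958 -0.0109  0.0301] min [ 0.5132 -0.1257  0.0274] max [0.7456 0.1173 0.0331]
```

```bash
python3 - <<'E'
from h import *
for n in ["scene0","side0"]:
    p,d,c=load(n); print(n,(d>0).mean())
    x,y=(280,110) if n[1]=='c' else (280,290)
    cv2.imwrite(f"pics/{n}p.png",cv2.resize(p[y:y+120,x:x+160],(800,600),interpolation=cv2.INTER_CUBIC))
E
```

```text
scene0 0.9959440104166667
side0 0.99607421875
```

View pics/scene0p.png

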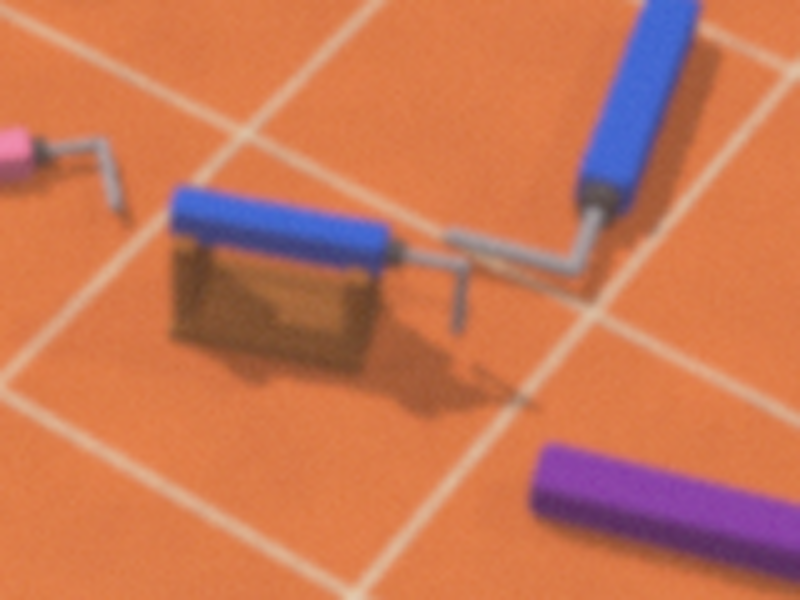

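View pics/side0p.png

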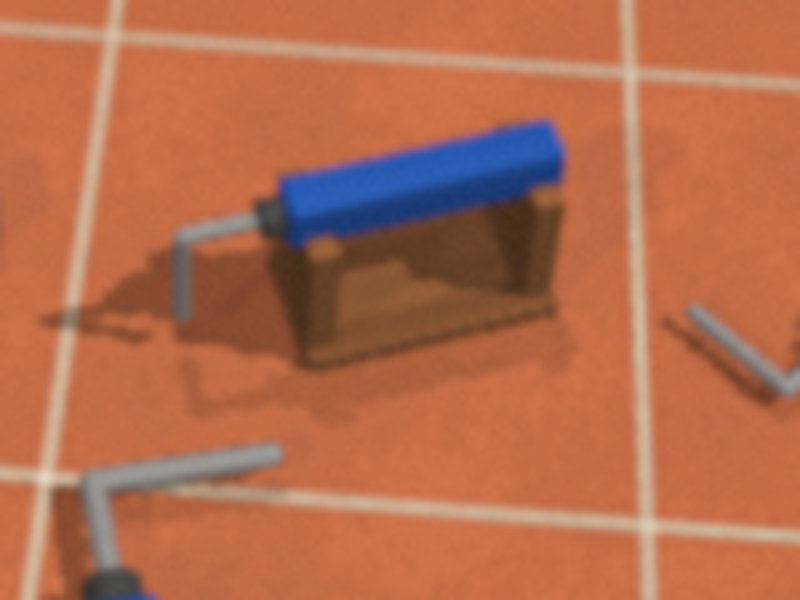

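View pics/scene0z.png

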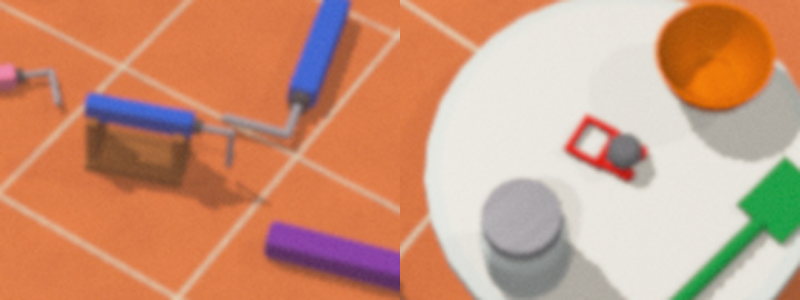

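```bash
python3 - <<'E'
from h import *
np.set_printoptions(precision=4,suppress=True)
def circ(Q):
    A=np.c_[2*Q,np.ones(len(Q))]; s=np.linalg.lstsq(A,(Q**2).sum(1),rcond=None)[0]; return s[:2],np.sqrt(s[2]+s[:2]@s[:2])
for n in ["scene0","side0"]:
    p,d,c=load(n); print(n)
    yy,xx=np.mgrid[0:480,0:640]; uv=np.c_[xx.ravel(),yy.ravel()]; P=bp(c,d,uv).reshape(480,640,3)
    hsv=cv2.cvtColor(p,cv2.COLOR_BGR2HSV)
    # pick top face
    for s,cen,px in blobs(p,(105,150,60),(122,255,255)):
        if not 300<cen[1]<340 and not 150<cen[1]<160: continue
        r=cv2.minAreaRect(plane(c,px,0.07)[:,:2].astype(np.float32)*1000); print(' pick rect@z.07',r)
        Q=P[px[:,1],px[:,0]]; Q=Q[Q[:,2]>.067]; m=Q.mean(0); w=np.linalg.svd(Q[:,:2]-m[:2],full_matrices=False)[2][0]; t=(Q[:,:2]-m[:2])@w; u=(Q[:,:2]-m[:2])@[-w[1],w[0]]
        mid=m[:2]+w*(t.max()+t.min())/2+np.array([-w[1],w[0]])*(u.max()+u.min())/2
        print(' top',mid,np.arctan2(w[1],w[0]),np.ptp(t),np.ptp(u))
    reg=(P[...,0]>.35)&(P[...,0]<.9)&(abs(P[...,1])<.4)
    # cap : grey, near (0.65,-.03)
    near=np.hypot(P[...,0]-.648,P[...,1]+.03)<.06
    cap=near&(P[...,2]>.0505)&(hsv[...,1]<90); 
    print(' cap',cap.sum(),np.median(P[cap],0),(P[cap].min(0)+P[cap].max(0))/2)
    k=np.argwhere(cap)[:,::-1]; W=plane(c,k,.054); print(' cap plane',(W.min(0)+W.max(0))/2)
    red=(((hsv[...,0]>172)|(hsv[...,0]<3))&(hsv[...,1]>150)&near)
    red=red&(P[...,2]<.06)
    k=np.argwhere(red)[:,::-1]; print(' red',len(k)); W=plane(c,k,.038)[:,:2]; print(' red minrect',cv2.minAreaRect(W.astype(np.float32)*1000))
    # disc rim
    disc=(P[...,2]>.026)&(P[...,2]<.035)&(hsv[...,1]<40)&reg
    k=np.argwhere(disc)[:,::-1]; hull=cv2.convexHull(k.astype(np.int32))[:,0]; print(' disc',circ(plane(c,hull,.03)[:,:2]))
    # cazuela
    brown=(P[...,2]>.043)&(P[...,2]<.053)&(P[...,1]<-.15)&(P[...,0]>.2)&(P[...,0]<.9)
    k=np.argwhere(brown)[:,::-1]; Q=P[brown][:,:2]; cc,r=circ(Q)
    for _ in range(5):
        e=abs(np.hypot(*(Q-cc).T)-r)<.008; cc,r=circ(Q[e])
    print(' caz',cc,r,e.sum())
    for nm,sel in dict(bowl=(P[...,2]>.066)&(P[...,2]<.08)&(hsv[...,1]>180)&(P[...,1]>0)&(P[...,1]<.15)&(P[...,0]>.5),jar=(P[...,2]>.108)&(P[...,2]<.12)&(P[...,1]<0)&(P[...,0]>.5)).items():
        Q=P[sel&reg]; print(' ',nm,len(Q),(np.percentile(Q,2,axis=0)+np.percentile(Q,98,axis=0))/2,np.percentile(Q,98,axis=0)-np.percentile(Q,2,axis=0))
E
```

```text
scene0
 pick rect@z.07 ((432.511962890625, 307.7351989746094), (91.5091323852539, 12.849777221679688), 20.956409454345703)
 top [0.4327 0.3074] 0.3671175647593022 0.0920827202474645 0.017261134085514652
 cap 127 [ 0.6506 -0.0224  0.0541] [ 0.651  -0.0208  0.0546]
 cap plane [ 0.6513 -0.0215  0.054 ]
 red 133
 red minrect ((635.1364135742188, -23.474525451660156), (52.93791961669922, 31.690166473388672), 6.839850425720215)
 disc (array([0.7107, 0.0105]), np.float64(0.19813935549065068))
 caz [ 0.4595 -0.3037] 0.1008988556066575 1509
  bowl 381 [0.6656 0.074  0.0727] [0.0834 0.0887 0.0121]
  jar 833 [ 0.6399 -0.1272  0.1148] [0.0498 0.0499 0.0081]
side0
 pick rect@z.07 ((430.39654541015625, 318.3794250488281), (98.60305786132812, 25.642654418945312), 21.251745223999023)
 top [0.4492 0.5792] 0.9999475138156344 0.5498829684812322 0.3219466830753527
 cap 56 [ 0.6487 -0.0163  0.0537] [ 0.649  -0.017   0.0536]
 cap plane [ 0.6484 -0.0161  0.054 ]
 red 81
 red minrect ((627.0077514648438, -19.341894149780273), (35.59727478027344, 32.01842498779297), 5.775646209716797)
 disc (array([0.6606, 0.1111]), np.float64(0.25264061329466386))
 caz [ 0.6177 -0.687 ] 0.43104488550718173 57
  bowl 293 [0.6668 0.0756 0.0712] [0.0794 0.0887 0.0098]
  jar 297 [ 0.6372 -0.123   0.113 ] [0.048  0.0505 0.0085]
```

```bash
cat >> h.py <<'E'
def q(a): return np.array([0,np.cos(a/2),np.sin(a/2),0])
E
python3 - <<'E'
from h import *
from cell import env,kin,calibration
np.set_printoptions(precision=3,suppress=True)
c=calibration("wrist");R=cv2.Rodrigues(c['rvec'])[0];o=-R.T@c['tvec']; s=env.get_state()
a=.2657; T=np.array([[np.cos(a),np.sin(a),0],[np.sin(a),-np.cos(a),0],[0,0,-1]]).T
print("cam in tool",T.T@(o-s['tcp_pos']),"axes\n",(R@T).T)
for nm,P,yaw in [("pickup",(.437,.309,.22),.366),("pick",(.437,.309,.114),.366),("clip",(.55,-.03,.135),.11),("clip2",(.5,-.035,.135),.11),("caz",(.46,-.304,.107),-.6),("caz",(.46,-.304,.107),.4),("caz",(.46,-.304,.107),1.57)]:
    for f in (0,np.pi,-np.pi):
        print(nm,f,kin.inverse_kinematics(np.array(P),q(yaw+f)))
E
```

```text
cam in tool [ 0.078  0.001 -0.069] axes
 [[ 0.    -0.952 -0.306]
 [ 1.     0.001 -0.001]
 [ 0.001 -0.306  0.952]]
pickup 0 [ 0.08   0.575 -1.065  1.919  0.598  1.008 -2.461]
pickup 3.141592653589793 [ 0.029  0.536 -0.985  1.921  0.54   0.975  0.729]
pickup -3.141592653589793 [ 0.029  0.536 -0.985  1.921  0.54   0.975  0.729]
pick 0 [-0.051  0.693 -0.893  1.986  0.742  0.827 -2.574]
pick 3.141592653589793 [ 0.014  0.744 -0.993  1.982  0.823  0.885  0.506]
pick -3.141592653589793 [ 0.014  0.744 -0.993  1.982  0.823  0.885  0.506]
clip 0 [ 0.196  0.518 -0.323  1.969  0.249  0.693 -1.741]
clip 3.141592653589793 [ 0.487  0.602 -0.707  1.949  0.545  0.789  1.15 ]
clip -3.141592653589793 [ 0.487  0.602 -0.707  1.949  0.545  0.789  1.15 ]
clip2 0 [ 0.236  0.46  -0.355  2.081  0.26   0.642 -1.755]
clip2 3.141592653589793 [ 0.552  0.55  -0.756  2.061  0.559  0.742  1.124]
clip2 -3.141592653589793 [ 0.552  0.55  -0.756  2.061  0.559  0.742  1.124]
caz 0 [ 0.435  0.544  0.045  1.998 -0.041  0.6   -1.663]
caz 3.141592653589793 [ 0.851  0.592 -0.488  1.969  0.428  0.682  1.067]
caz -3.141592653589793 [ 0.851  0.592 -0.488  1.969  0.428  0.682  1.067]
caz 0 [ 0.588  0.548 -0.149  1.988  0.134  0.616 -0.82 ]
caz 3.141592653589793 [ 1.314  0.916 -1.194  1.941  1.011  1.056  1.624]
caz -3.141592653589793 [ 1.314  0.916 -1.194  1.941  1.011  1.056  1.624]
caz 0 [ 0.756  0.57  -0.364  1.976  0.322  0.651  0.185]
caz 3.141592653589793 [ 0.278  0.557  0.247  2.009 -0.231  0.601 -2.462]
caz -3.141592653589793 [ 0.278  0.557  0.247  2.009 -0.231  0.601 -2.462]
```

```bash
python3 - <<'E'
from h import *
from cell import env,camera,calibration
def snap(n):
    c=calibration("wrist"); p,d=camera("wrist"); cv2.imwrite(f"pics/{n}.png",p); pickle.dump((p,d,c),open(f"pics/{n}.pkl","wb"))
env.reach(np.array([.63,-.02,.25]),q(.11)); env.dwell(.2); snap("w_clip")
print(env.get_state()['time'])
env.reach(np.array([.44,.31,.24]),q(.366)); env.dwell(.2); snap("w_pick")
print(env.get_state()['time'],env.get_state()['tcp_pos'])
E
```

```text
3.1417
4.8083 [0.44071184 0.30927146 0.23992263]
```

View pics/w_clip.png

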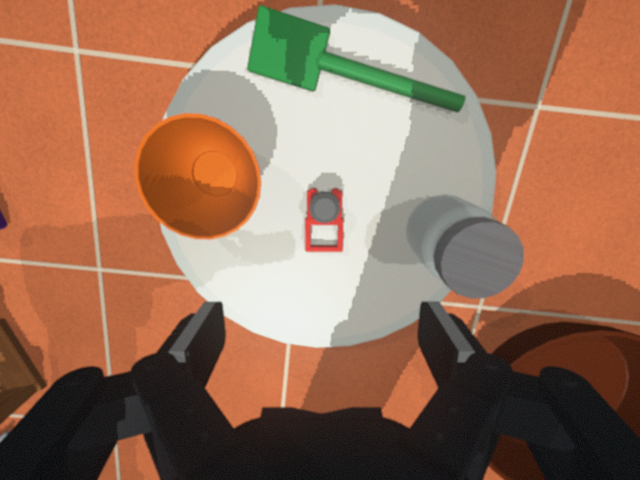

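View pics/w_pick.png

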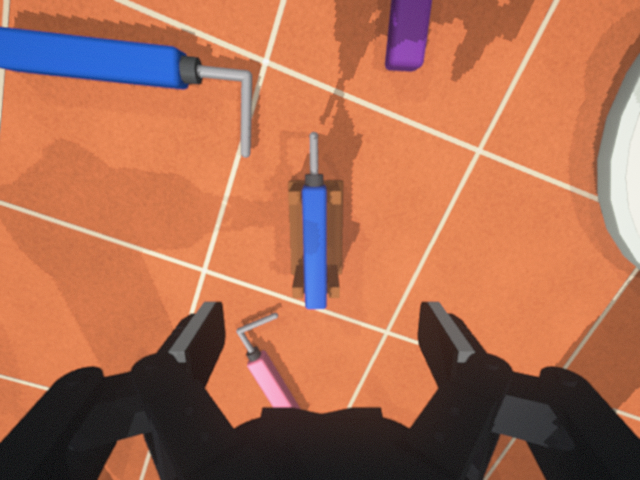

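The clip view shows the cap at about (323,207) and the loop opening at (324,234). The pick view shows the handle from (314,187) to (316,308), with the decoy hook (246,155) to its left and clear of it.

```bash
python3 - <<'E'
from h import *
np.set_printoptions(precision=4,suppress=True)
p,d,c=load("w_pick")
for s,cen,px in blobs(p,(105,130,50),(125,255,255),100):
    if 300<cen[0]<330:
        W=plane(c,px,.07)[:,:2]; r=cv2.minAreaRect(W.astype(np.float32)*1000); print(s,r, "med depth z",np.median(bp(c,d,px),0))
        B=[r0 for r0 in cv2.boxPoints(r)]
        m=W.mean(0);w=np.linalg.svd(W-m,full_matrices=False)[2][0];print("pca",m,np.arctan2(*w[::-1]))
print("shank tip",plane(c,[(314,136),(314,150),(314,172)],.0645))
p,d,c=load("w_clip"); hsv=cv2.cvtColor(p,cv2.COLOR_BGR2HSV)
for s,cen,px in blobs(p,(172,130,80),(180,255,255),30,(0,200,80),(4,255,255)):
    if 300<cen[0]<345:
        W=plane(c,px,.038)[:,:2]; r=cv2.minAreaRect(W.astype(np.float32)*1000); print(s,r,np.radians(r[2]))
m=np.zeros((480,640),np.uint8)
sub=(slice(185,225),slice(300,350)); m[sub]=((hsv[...,1]<60)&(hsv[...,2]<140))[sub]
k=np.argwhere(m)[:,::-1]; print(len(k)); 
for s in (m,):
    n,l,st,ce=cv2.connectedComponentsWithStats(s); print(st,ce)
    for cn in ce[1:]: print(plane(c,cn,.054))
# loop hole
m=np.zeros((480,640),np.uint8); sub=(slice(219,250),slice(300,350)); m[sub]=((hsv[...,1]<60)&(hsv[...,2]>100))[sub]
n,l,st,ce=cv2.connectedComponentsWithStats(m)
for i in range(1,n):
    if st[i][4]>30: print("hole?",st[i],ce[i],plane(c,ce[i],.034))
cv2.imwrite("pics/z1.png",cv2.resize(p[170:270,260:390],(780,600),interpolation=cv2.INTER_NEAREST))
E
```

```text
[ 302  187   24  121 2628] ((432.8342590332031, 310.65081787109375), (96.42582702636719, 16.593971252441406), 21.063596725463867) med depth z [0.437  0.3119 0.0689]
pca [0.436  0.3115] -2.7725428024535796
shank tip [[0.5104 0.3398 0.0645]
 [0.5016 0.3365 0.0645]
 [0.4872 0.3312 0.0645]]
711
[[     0      0    640    480 306489]
 [   310    191     29     31    711]] [[319.4893 239.5771]
 [324.1069 206.2771]]
[[ 0.6521 -0.0217  0.054 ]]
hole? [300 219   5  31 155] [302. 234.] [[ 0.6208 -0.0055  0.034 ]]
hole? [316 219  17   3  39] [323.9231 219.7692] [[ 0.6359 -0.0235  0.034 ]]
hole? [343 219   7  31 197] [346.3046 234.5584] [[ 0.6246 -0.0449  0.034 ]]
hole? [311 225  27  20 504] [323.5714 234.756 ] [[ 0.6222 -0.0247  0.034 ]]
```

View pics/z1.png

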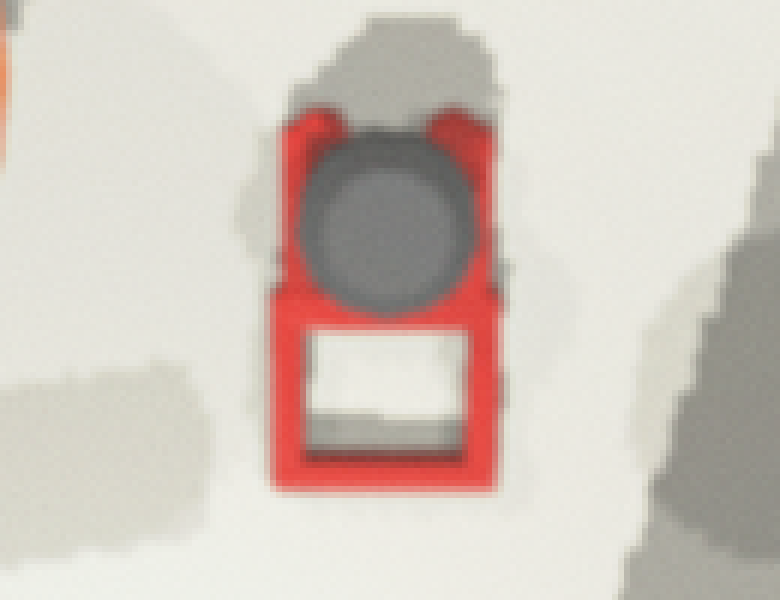

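```bash
cat >> h.py <<'E'
def snap(n,cam="wrist"):
    from cell import camera,calibration
    c=calibration(cam); p,d=camera(cam); cv2.imwrite(f"pics/{n}.png",p); pickle.dump((p,d,c),open(f"pics/{n}.pkl","wb"))
E
python3 - <<'E'
from h import *
from cell import env
g=np.array([.435,.3105])
env.reach(np.array([*g,.19]),q(.3676))
print(env.movel(np.array([*g,.114]),.12,stop_force=15))
s=env.get_state();print(s['tcp_pos'],s['force'])
env.grip(.0,100); s=env.get_state(); print(s['opening'],s['force'],s['tcp_pos'])
env.movel(np.array([*s['tcp_pos'][:2],.2]),.1)
env.dwell(.2); s=env.get_state(); print(s['time'],s['tcp_pos'],s['opening'],s['orientation']); snap("w_held"); snap("s_held","side"); snap("c_held","scene")
E
```

```text
False
[0.43548092 0.31097037 0.11477216] [-0.3999042  -0.77304099  0.45833758]
0.016665478489301437 [-0.7744963  -1.37751205  5.84766081] [0.43514021 0.31064556 0.11445635]
7.75 [0.4348874  0.31043888 0.19936236] 0.01700193086514474 [ 2.31477345e-04  9.83143005e-01  1.82837222e-01 -5.72291230e-04]
```

View pics/w_held.png

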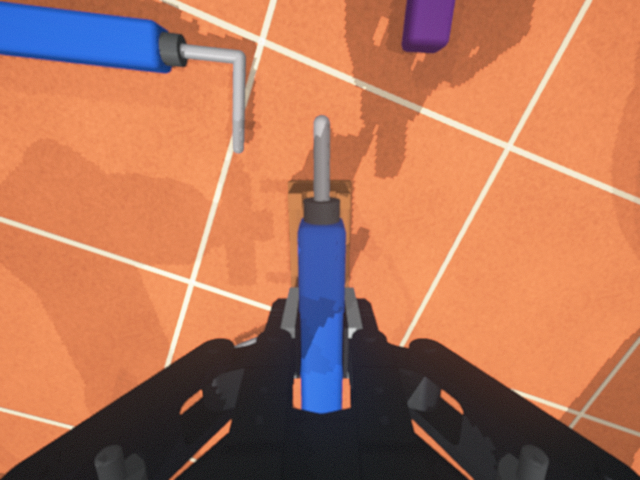

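View pics/s_held.png

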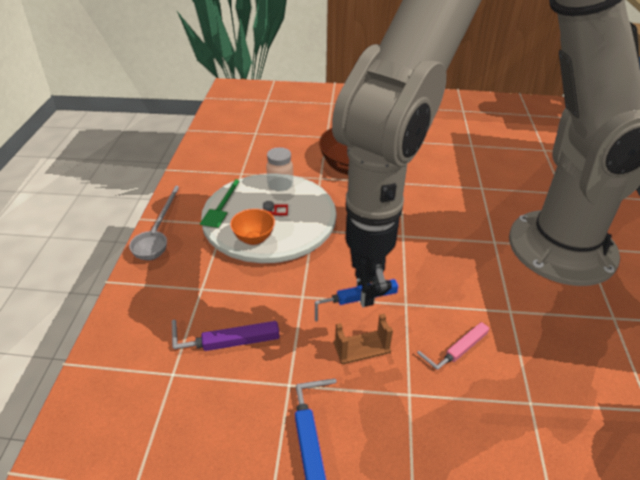

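```bash
python3 - <<'E'
from h import *
np.set_printoptions(precision=4,suppress=True)
p,d,c=load("w_held"); T=np.array([.4349,.3104,.1994]); a=.3676
R=np.array([[np.cos(a),np.sin(a)],[-np.sin(a),np.cos(a)]])
for uv,z in [((321,117),.1484),((321.5,196),.1484),((321.5,222),.1554),((321,409),.1554)]:
    W=plane(c,uv,z)[0]; print(uv,R@(W[:2]-T[:2]))
print("depth",bp(c,d,[(321,130),(321,170),(321,190),(321,240),(321,300)]))
cv2.imwrite("pics/z2.png",cv2.resize(p[95:245,240:400],(640,600),interpolation=cv2.INTER_CUBIC))
n,dd,c=load("s_held"); cv2.imwrite("pics/z3.png",cv2.resize(n[260:340,300:420],(780,520),interpolation=cv2.INTER_CUBIC))
# predict: project tool-frame hook bend & tip in side and scene
for nm in ("s_held","c_held"):
    p,d,c=load(nm)
    for x in (75,):
      for z in (0,-45):
        P=np.array([T[0]+(.005+.001*x-.003)*0,0,0])
        off=.075+.005
        W=[T[0]+off*np.cos(a),T[1]+off*np.sin(a),.1454+z/1000]; print(nm,z,proj(c,W))
E
```

```text
(321, 117) [ 0.083  -0.0007]
(321.5, 196) [ 0.0562 -0.0009]
(321.5, 222) [ 0.0484 -0.0009]
(321, 409) [-0.0333 -0.0008]
depth [[0.5088 0.3381 0.146 ]
 [0.4961 0.3332 0.1468]
 [0.4895 0.3306 0.1473]
 [0.4735 0.3245 0.1532]
 [0.4509 0.3158 0.1533]]
s_held 0 [[316.4715 301.9344]]
s_held -45 [[316.2684 320.508 ]]
c_held 0 [[374.7258 136.2697]]
c_held -45 [[373.089  151.0276]]
```

View pics/z2.png

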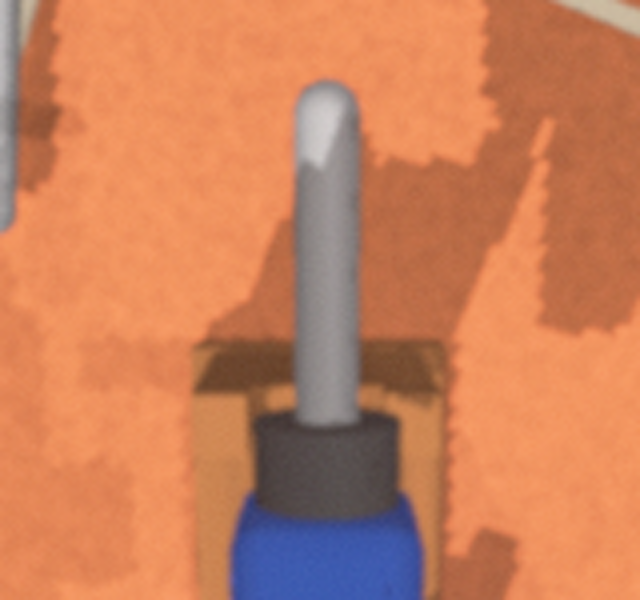

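View pics/z3.png

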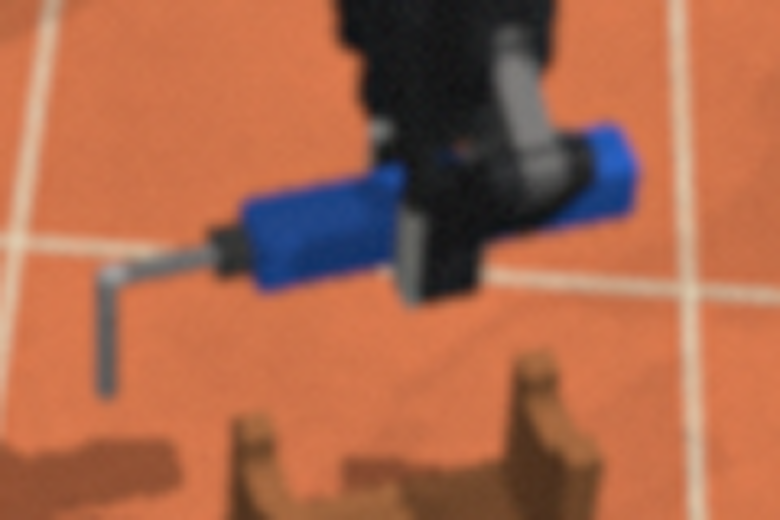

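```bash
python3 - <<'E'
from h import *
from cell import env
env.movel(np.array([.435,.3105,.23]),.2)
env.reach(np.array([.5426,-.0319,.20]),q(.10))
env.movel(np.array([.5426,-.0319,.155]),.1)
env.dwell(.2); s=env.get_state(); print(s['time'],s['tcp_pos'],s['force'],s['orientation']); snap("w_over"); snap("s_over","side");snap("c_over","scene")
p,d,c=load("w_over"); cv2.imwrite("pics/z4.png",cv2.resize(p[40:240,200:460],(780,600),interpolation=cv2.INTER_CUBIC))
n,dd,c=load("s_over"); 
n2,dd,c=load("c_over"); cv2.imwrite("pics/z5.png",np.hstack([cv2.resize(n[150:250,210:310],(400,400),interpolation=cv2.INTER_CUBIC),cv2.resize(n2[260:360,270:370],(400,400),interpolation=cv2.INTER_CUBIC)]))
E
```

```text
10.35 [ 0.54304472 -0.03184953  0.15568692] [-0.10075923 -0.10336366 -1.34629032] [7.73345588e-05 9.98749616e-01 4.99875800e-02 6.64131923e-04]
```

View pics/z4.png

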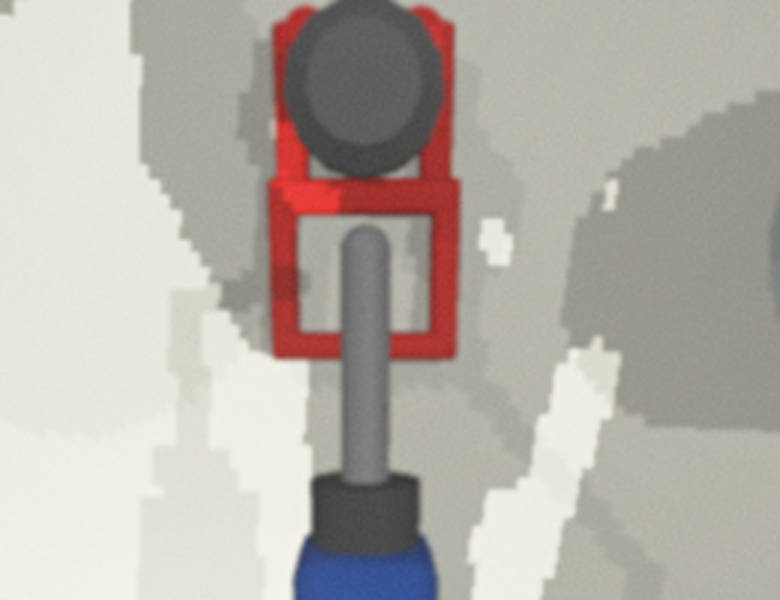

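View pics/z5.png

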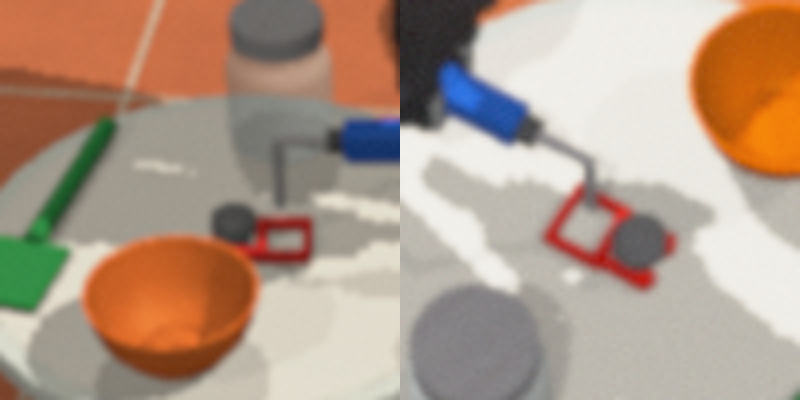

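```bash
python3 - <<'E'
from h import *
np.set_printoptions(precision=4,suppress=True)
p,d,c=load("w_over"); T=np.array([.5430,-.0318]);a=.10
R=np.array([[np.cos(a),np.sin(a)],[-np.sin(a),np.cos(a)]])
f=lambda x,y:(200+x/3,40+y/3)
for nm,uv,z in [("loop L bar",f(284,275),.038),("loop R bar",f(444,275),.038),("far inner",f(364,213),.038),("near inner",f(364,333),.038),("near outer",f(364,358),.038),("cap",f(362,80),.054),("shank end",f(366,225),.1045)]:
    W=plane(c,uv,z)[0]; print(nm,W,R@(W[:2]-T))
# triangulate tip from side+scene
ps,_,cs=load("s_over"); pc,_,cc=load("c_over")
o1,v1=rays(cs,(210+279/4,150+203/4)); o2,v2=rays(cc,(270+193/4,260+205/4))
A=np.c_[v1[0],-v2[0]]; t=np.linalg.lstsq(A,o2-o1,rcond=None)[0]; X1=o1+t[0]*v1[0];X2=o2+t[1]*v2[0]; print("tip",X1,X2,R@(X1[:2]-T),R@(X2[:2]-T))
E
```

```text
loop L bar [ 0.6203 -0.0109  0.038 ] [0.079  0.0131]
loop R bar [ 0.6232 -0.0391  0.038 ] [ 0.079  -0.0153]
far inner [ 0.6319 -0.024   0.038 ] [ 0.0893 -0.0011]
near inner [ 0.6119 -0.026   0.038 ] [ 0.0691 -0.0011]
near outer [ 0.6075 -0.0264  0.038 ] [ 0.0647 -0.0011]
cap [ 0.6498 -0.0218  0.054 ] [ 0.1072 -0.0008]
shank end [ 0.6268 -0.0246  0.1045] [ 0.0841 -0.0012]
tip [ 0.6234 -0.0239  0.0589] [ 0.6256 -0.0233  0.0586] [ 0.0808 -0.0002] [0.0831 0.0003]
```

```bash
python3 - <<'E'
from h import *
from cell import env
r=env.movel(np.array([.5426,-.0319,.1305]),.03,stop_force=6)
s=env.get_state(); print(r,s['time'],s['tcp_pos'],s['force']); snap("w_in"); snap("s_in","side");snap("c_in","scene")
p,d,c=load("w_in"); n,dd,c=load("s_in"); n2,dd,c=load("c_in")
f=lambda x:cv2.resize(x,(400,400),interpolation=cv2.INTER_CUBIC)
cv2.imwrite("pics/z6.png",np.hstack([f(n[180:240,240:300]),f(n2[285:345,290:350])]))
E
```

```text
False 11.4667 [ 0.54271258 -0.0318705   0.1306476 ] [-0.26333602  0.4523174  -1.32373884]
```

View pics/z6.png

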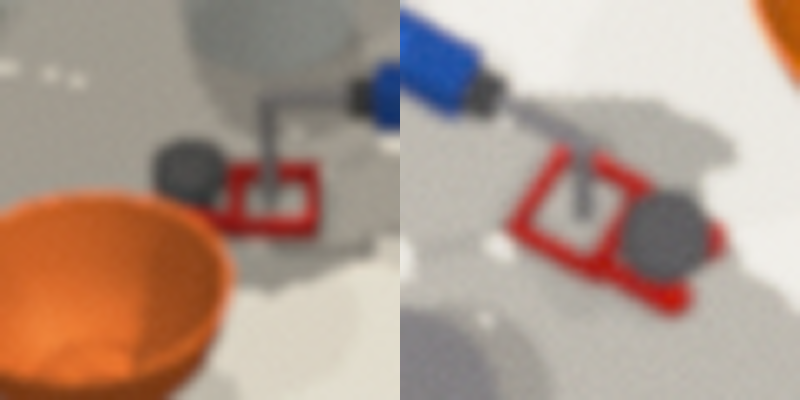

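```bash
python3 - <<'E'
from h import *
from cell import env
u=np.array([np.cos(.1),np.sin(.1),0]); P=np.array([.5426,-.0319,.1305])
for L,v in ((.012,.04),(.022,.03),(.06,.05)):
    env.movel(P-L*u,v); s=env.get_state(); print(s['time'],s['tcp_pos'],s['force'])
env.dwell(.2); snap("s_out","side");snap("c_out","scene"); snap("w_out")
n,dd,c=load("s_out"); n2,dd,c=load("c_out")
f=lambda x:cv2.resize(x,(400,400),interpolation=cv2.INTER_CUBIC)
cv2.imwrite("pics/z7.png",np.hstack([f(n[170:250,230:310]),f(n2[275:355,270:350])]))
E
```

```text
12.0667 [ 0.53033968 -0.03321362  0.1305986 ] [-0.02478244  0.11074636  0.02342806]
12.55 [ 0.5199136  -0.03427709  0.13031787] [ 0.98938232  0.9812905  -0.5948487 ]
13.4583 [ 0.48320144 -0.0378581   0.13060899] [-0.10720358  0.66382994 -0.16000299]
```

View pics/z7.png

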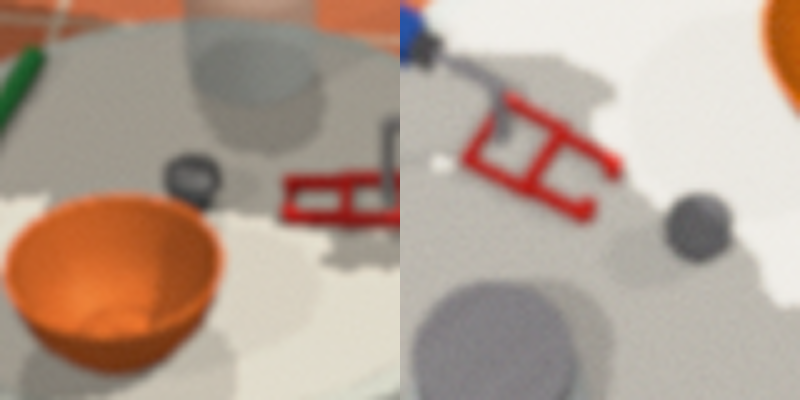

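```bash
python3 - <<'E'
from h import *
from cell import env
u=np.array([np.cos(.1),np.sin(.1),0]); P=np.array([.5426,-.0319,.1305])
env.movel(P-.054*u,.04)
Q=P-.054*u; Q[2]=.17; env.movel(Q,.06)
env.dwell(.2); snap("s_l","side");snap("c_l","scene"); snap("w_l")
Q[2]=.235; env.movel(Q,.15)
C=np.array([.4595,-.3037]); a=-.6; D=C-.020*np.array([np.cos(a),np.sin(a)])
env.reach(np.array([*D,.22]),q(a)); env.dwell(.2); snap("w_caz"); snap("c_caz","scene")
s=env.get_state();print(s['time'],s['tcp_pos'],s['force'],s['opening'])
p=load("w_l")[0]; p2=load("w_caz")[0]; cv2.imwrite("pics/z8.png",cv2.resize(np.hstack([p,p2]),(800,300),interpolation=cv2.INTER_AREA))
E
```

```text
17.1667 [ 0.44358372 -0.29135969  0.22011858] [ 0.29618334 -0.04742517 -0.33277599] 0.016697289747198557
```

View pics/z8.png

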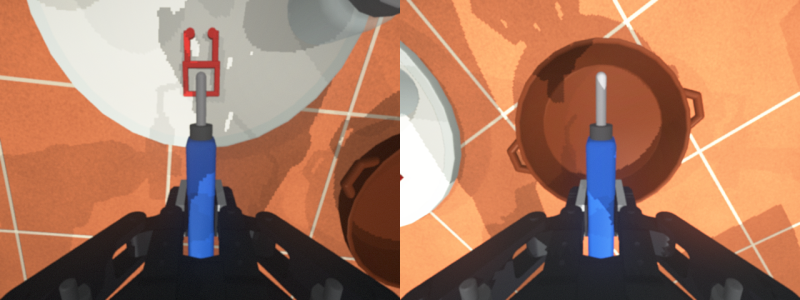

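View pics/c_caz.png

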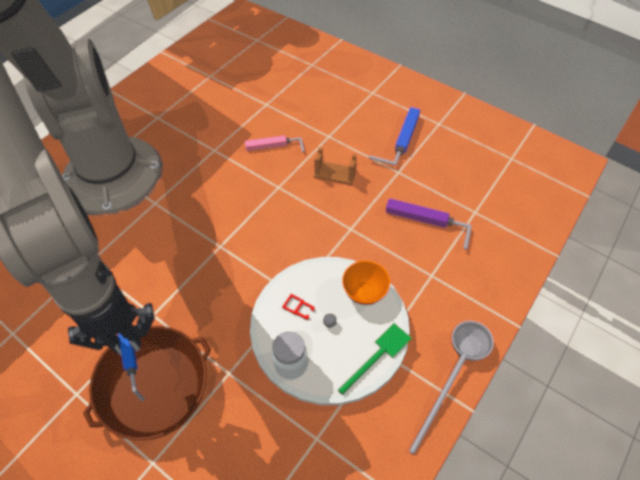

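The clip lies free at about (298,305) in the scene view, with the pick held over the cazuela. I'll check the dish centre in the wrist view, then lower.

```bash
python3 - <<'E'
from h import *
from cell import env
def circ(Q):
    A=np.c_[2*Q,np.ones(len(Q))]; s=np.linalg.lstsq(A,(Q**2).sum(1),rcond=None)[0]; return s[:2],np.sqrt(s[2]+s[:2]@s[:2])
p,d,c=load("w_caz"); yy,xx=np.mgrid[0:330,0:640]; k=np.c_[xx.ravel(),yy.ravel()]; P=bp(c,d,k)
m=(P[:,2]>.045)&(P[:,2]<.052)&(np.hypot(P[:,0]-.4595,P[:,1]+.3037)<.125)&(np.hypot(P[:,0]-.4595,P[:,1]+.3037)>.08); Q=P[m][:,:2]; cc,r=circ(Q)
for _ in range(8):
    e=abs(np.hypot(*(Q-cc).T)-r)<.006; cc,r=circ(Q[e])
print(cc,r,e.sum())
C=cc if np.hypot(*(cc-[.4595,-.3037]))<.015 else np.array([.4595,-.3037])
a=-.6; D=C-.020*np.array([np.cos(a),np.sin(a)])
env.movel(np.array([*D,.13]),.12)
r=env.movel(np.array([*D,.1045]),.03,stop_force=4)
s=env.get_state();print(r,s['time'],s['tcp_pos'],s['force']); snap("s_d","side"); snap("c_d","scene"); snap("w_d")
cv2.imwrite("pics/z9.png",cv2.resize(np.hstack([load("w_d")[0],load("c_d")[0]]),(800,300),interpolation=cv2.INTER_AREA))
E
```

```text
[ 0.45888875 -0.30437335] 0.10092652112920476 6281
True 18.8917 [ 0.44196565 -0.29279629  0.10430413] [-1.27836077 -0.23503268  4.05166339]
```

View pics/z9.png

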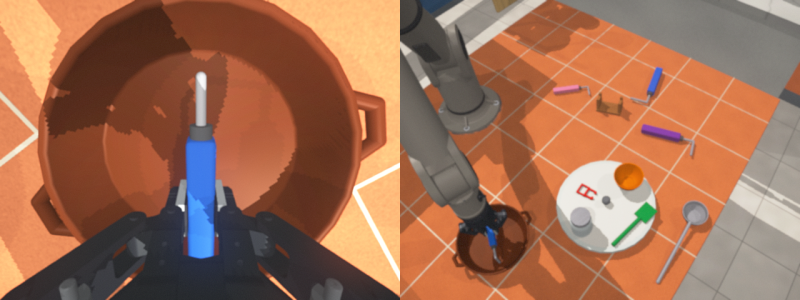

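```bash
python3 - <<'E'
from h import *
from cell import env
env.grip(.05,20); env.dwell(.5)
s=env.get_state();print(s['time'],s['opening'],s['force']); snap("w_r")
T=s['tcp_pos']; env.movel(np.array([T[0],T[1],.25]),.1)
env.reach(np.array([.43,-.27,.33]),q(-.6)); env.dwell(.3)
snap("w_f"); snap("s_f","side"); snap("c_f","scene"); print(env.get_state()['time'],env.get_state()['force'])
cv2.imwrite("pics/z10.png",cv2.resize(np.hstack([load("w_r")[0],load("w_f")[0]]),(800,300),interpolation=cv2.INTER_AREA))
E
```

```text
19.9583 0.05009482915670462 [ 0.6487651  -0.24120465 -0.39003936]
22.5 [-0.4571434   0.22566858  0.80631121]
```

View pics/z10.png

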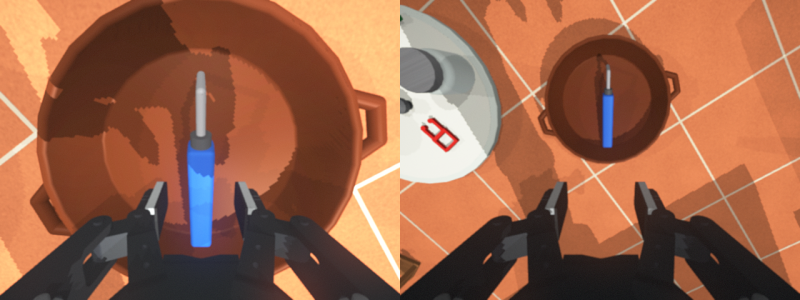

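View pics/c_f.png

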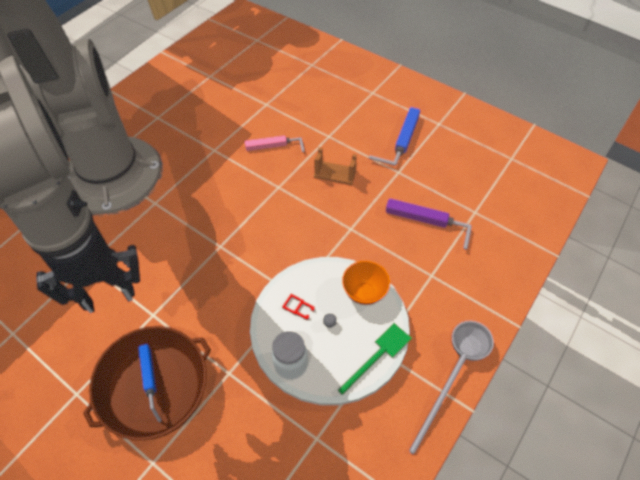

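The pick lies in the cazuela, from about (145,348) to (156,415) in the scene view. Next I'll check the numbers, then hand in.

```bash
python3 - <<'E'
from h import *
np.set_printoptions(precision=4,suppress=True)
p,d,c=load("c_f")
for s,cen,px in blobs(p,(105,120,40),(125,255,255),60):
    P=bp(c,d,px); print(cen,np.median(P,0),P.min(0),P.max(0), "dist",np.hypot(*(np.median(P,0)[:2]-[.459,-.304])))
hsv=cv2.cvtColor(p,cv2.COLOR_BGR2HSV); r=((hsv[...,0]>172)|(hsv[...,0]<3))&(hsv[...,1]>150); r[:285]=0;r[325:]=0;r[:,:275]=0;r[:,325:]=0
k=np.argwhere(r)[:,::-1]; W=plane(c,k,.038)[:,:2]; rc=cv2.minAreaRect(W.astype(np.float32)*1000); print(rc, "z",np.median(bp(c,d,k),0))
p0,_,_=load("scene0")
for nm,a in dict(green=((50,120,50),(80,255,255),300),orange=((6,245,150),(12,255,255),100)).items():
    print(nm,[b[1] for b in blobs(p0,*a)],[b[1] for b in blobs(p,*a)])
df=cv2.absdiff(p0,p)[320:380,268:312]; print("jar diff",df.mean())
from cell import job,env
env.dwell(.3); job.job_done(); print(env.get_state()['time'])
E
```

```text
[407.774  127.7247] [0.5037 0.5166 0.0261] [ 0.4742 -0.3768  0.0205] [0.8884 0.5882 0.9546] dist 0.8218409295218657
[146.4802 367.166 ] [ 0.4361 -0.2872  0.0387] [ 0.382  -0.3768  0.0043] [ 0.8884 -0.2543  0.9546] dist 0.02835258057698863
((583.3202514648438, -29.466720581054688), (53.47933578491211, 31.22275733947754), 6.8974504470825195) z [ 0.5837 -0.0334  0.0386]
green [array([382.3367, 350.1379])] [array([382.3615, 350.0608])]
orange [] []
jar diff 27.200126262626263
the job is handed in; nothing more can be done
the job is handed in; nothing more can be done
```

I took the small blue pick off its stand and hooked the clip by its loop. I pulled the clip out of the groove and left it flat on the turntable. Then I lowered the pick into the cazuela until the hook tip touched the floor, released it there and moved the gripper clear. I handed the job in about 23 s into the 59 s limit.

**Last checks:**
- **Clip:** it is free of the spindle. Its fork centre is about 51–55 mm from the axis by my commanded pull, and its body, measured in the camera image, is at (0.583, -0.029). Its top face is at z ≈ 0.0386, so it lies flat.
- **Pick:** its handle is about 28 mm from the cazuela's axis, and the median height of the visible handle is about 39 mm. It only settled off the hook tip after release.
- **Spatula:** it has not moved, to within 0.1 px in the scene picture.
- **Bowl and jar:** my automatic checks for these were inconclusive. The orange mask found nothing in either picture. The jar area differed by 27 grey levels on average, possibly from changed shadows, which I did not confirm. By eye, both stand where they were at the start.
- **Clip contact:** only the pick appeared to touch the clip in the pictures. I had no contact reading to confirm it.

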